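# Push a rack of soap bottles through the spring gate

### The job

Press the yellow tread beside the chute down with one fingertip so that the red gate flap swings up out of the chute, and keep it held open while the other finger pushes the white rack of soap bottles along the chute past the gate. Hold the gate until the whole rack is through, so that the flap never touches it, push the rack home against the blue end stop, then let go so that the gate springs shut behind it. Only push: do not lift or tip the rack, and leave the loose bottle, the jar and the cup alone.

Things in the scene. Friction and masses are not known exactly. Their poses are not given: they have to be found in the camera images.
- chute: Straight chute, steel walls and grey floor, fixed to the table. Origin on the table, on the centre line, level with the gate; +y = direction the rack must travel, z up, +x = tread side. Floor 5 mm thick, y = -230 to +165 mm; walls 28 mm high, inner faces at x = +-36 mm, 6 mm thick. Two hinge brackets 46 mm high outside the +x wall (x = 42 to 58, y = -70 and +35 mm).
- stop_face (a point): Top middle of the face of the blue end stop, 45 mm above the table, at y = +155 mm in the chute frame.
- gate (a joint): Sprung hinge of the gate, rad: 0 closed, 0.95 hard stop; the flap clears the rack from 0.75 up. The pin runs along the chute's y at x = +50, z = 40 mm (chute frame). Pressing the tread's lip down takes 2 N at first, 4 N when open, the same anywhere along it, so a fingertip may slide along. Released, it springs shut. Pushing the rack against the closed flap does not open it.
- tread_mid (a point): Mid-length of the yellow tread's outer lip (radius 5 mm, centre 40 mm from the pin); moves with it. Tread: 4 mm plate, y = -215 to +60 mm in the chute frame, reaching inward to 10 mm from the pin. Shut, it rises 38 deg outward (lip top at x = 82, z = 70 mm); at 0.85 rad it dips 11 deg outward (lip top at x = 89, z = 37 mm, and about as high at x = 78).
- flap_tip (a point): Free end of the red gate flap, 48 mm from the pin; the flap is 24 mm long along the chute (y = -12 to +12 mm), 4 mm thick. Shut it juts into the chute, rising 28 deg (tip at x = 8, z = 63 mm in the chute frame); open it stands nearly upright over the wall (tip at z = 88 mm).
- rack: White carrier with six amber black-capped bottles fixed in it, one rigid piece, 0.36 to 0.63 kg, loose on the chute floor (2 mm play to each wall). 68 mm wide (x), 110 long (y), 72 high; origin at the centre of its underside; its +y end leads and starts 30 to 70 mm short of the gate. Home against the stop, its origin is at y = +100 mm in the chute frame, its trailing end at +45 mm.
- push_plate (a point): Top middle of the rear face of the upright push plate at the rack's trailing end (rack y = -55 mm), 70 mm above the table. The plate is flat, 60 mm wide (rack x = -30 to +30), and reaches down to the chute floor.
- bottle_a: Loose amber bottle with a black cap, 42 mm across, 100 mm high; origin under its centre. Bystander.
- jar: Loose clear jar with a black lid, 56 mm across, 55 mm high; origin under its centre. Bystander.
- cup: Loose steel cup, 60 mm across the rim, 70 mm high; origin under its centre. Bystander.
Not all that is in view belongs to the job. Leave any purple look-alike of the rack alone.

How it is judged:
By the outcome, as a careful person would: the job done as asked, in the order asked, and still so for the second after the job is handed in, with the robot touching nothing.
It also fails if it takes over 42 s, if anything falls off the work surface, if the arm or the gripper's body presses on something with over 40 N, if the wrist force passes 120 N, or if a joint passes its speed limit or range.

### The arm

A 7-joint arm with a two-finger parallel gripper is mounted at the origin on the work surface. World frame = base frame: x ahead of the robot, y to its left, z up, the work surface at z = 0. Lengths are in m, angles in rad, forces in N, time in s.
With the tool pointing down it reaches from about 0.35 to 0.9 m from the base axis. Payload 8.1 kg.
Tool frame: the origin (TCP) lies midway between the tips of the shut fingers; the grasp point (between the pads) lies 19 mm behind it; z points along the fingers, y is the line along which they close (so a half turn about z gives the same grasp; the last joint's range is limited). The gripper opens to 92 mm and grips with 3 to 60 N. Pads are 19 mm wide; open, the fingers measure 130 mm over their backs; the gripper's body (75 mm by 190 mm) begins 47 mm behind the grasp point.
Start: joints at [1.098, 0.434, 0.025, 1.573, -0.012, 1.134, -0.075], TCP at [0.226, -0.583, 0.227] pointing down, gripper open.
Joint ranges: [-2.62, 2.62], [-0.44, 2.09], [-1.27, 1.32], [0.08, 2.57], [-1.32, 4.46], [0.12, 2], [-2.74, 2.74]. Speed limits (rad/s): [2.22, 2.22, 3.01, 3.01, 3.14, 3.14, 3.14].

### API

Orientations are given as a rotation vector (axis times angle).
In Python, from cell import arm gives the robot as it stands.
- The arm moves only by the tool send_rows, never from a script. Its argument "increments" is a list of rows, each a list of 3 entries, a list of its own where there are three numbers: the finger opening in cm, from 0 to 9.18, then the shift along the tool's x, y, z in cm, then the turn, a rotation vector about the tool's x, y, z in rad. A call has 1 to 5 rows; each row shifts and turns the commanded pose from where the row before left it, along the tool's axes as they then stand; what a row does not reach is not made up. A row lasts 1/10 s, in which the tool goes at most 50 mm and 8.59 degrees, less where a joint would pass 70% of its speed; a pose out of reach is approached as far as the arm can. A call is refused whole if a number of a shift passes 5 or a number of a turn 0.15, either way. A call with a gripper value outside its range is refused whole. The fingers move at their own pace and stop on an object; "force" is the grip in N (left out, the last holds). Time passes only in rows, so rows that do not move let the fingers close. It gives the time, the measured TCP pose, the force, the opening and the grip force at its end, in the units of the state.
- arm.observe(): the state, without advancing time (a new reading comes with each control period).
- arm.get_image(name): name is "scene" or "top" or "wrist"; returns the picture (480x640x3 uint8, red, green, blue); there is no depth.
- arm.camera_params(name): a dict with "camera_matrix" (3x3 intrinsics, pixels), "k1" (the pictures are not rectified: a ray, as slopes to the right and down, at radius r is drawn at 1 + k1 r^2 times it, then the intrinsics apply), "R" (3x3) and "t" (3): a world point X has camera coordinates R X + t. Camera axes: x right, y down, z forward; pixel columns grow to the right and rows downward; lengths in m; the calibration is good to about 2 mm. A picture is of the moment at which its call begins: read the wrist's pose just before it. camera_params takes no time and is no camera call; for the wrist camera it gives the pose at the moment of the call.
- arm.sign_off(): hands the job in; it is judged then, once.
The state is a dict: "clock": time; "joints": joint angles; "dq": joint speeds; "joint_efforts": joint torques, N m; "position": TCP position; "ee_rot": TCP orientation; "force": force on the tool from outside, world axes, zero at the start; "ft_torque": the same for the moment, N m; "width": opening from 0.0 (shut) to 1.0 (fully open); "gripper_force": force on a finger pad.
Only numpy, scipy, OpenCV 4.12 (cv2) and the standard library are available. Lean on these libraries where they do the work, as an engineer would, in place of code of your own. Each camera call takes 0.05 s, during which the arm holds its last target. There are 200 camera calls.

## Working session

There is one attempt and no reset: what is moved stays moved. The work goes in short steps, Python scripts to look and compute and a tool call to move; the robot and the scene stay as the last step left them, time stands still between calls to the robot, and variables do not carry over. Pictures are saved under pics/ and viewed, at most 10 in all, crops included, and the job is handed in when it is done.

Besides the shell and the picture viewer there is one more tool, called after "Request:" as a command line: name --argument value ..., lists and objects as JSON in quotes. send_rows: Moves the arm, as the interface text tells. Its arguments: {"type":"object","properties":{"increments":{"type":"array"},"force":{"type":"number"}},"required":["increments"]}

```bash
mkdir -p pics; ls; cat > h.py <<'E'
import numpy as np, cv2
from cell import arm
def P(n): return arm.camera_params(n)
def proj(p,X):
    c=np.atleast_2d(X)@np.array(p['R']).T+np.array(p['t']); s=c[:,:2]/c[:,2:]
    s=s*(1+p['k1']*(s**2).sum(1,keepdims=True)); K=np.array(p['camera_matrix'])
    return s@K[:2,:2].T+K[:2,2]
def ray(p,uv):
    K=np.array(p['camera_matrix']); d=np.array([p['k1'],0,0,0.])
    s=cv2.undistortPoints(np.array(uv,float).reshape(-1,1,2),K,d,None,None).reshape(-1,2)
    R=np.array(p['R']); t=np.array(p['t'])
    return -R.T@t, np.c_[s,np.ones(len(s))]@R
def atz(p,uv,z):
    o,d=ray(p,uv); z=np.broadcast_to(z,len(d)); return o+d*((z-o[2])/d[:,2])[:,None]
E
python3 - <<'E'
from h import *
for n in ("scene","top"):
    cv2.imwrite(f"pics/{n}0.png",arm.get_image(n)[:,:,::-1])
    p=P(n);print(n,np.array(p['camera_matrix']).round(1).tolist(),p['k1'],(-np.array(p['R']).T@p['t']).round(3),np.array(p['R']).round(2).tolist())
print(arm.observe())
E
```

```text
pics
scene [[560.9, 0.0, 319.5], [0.0, 560.9, 237.1], [0.0, 0.0, 1.0]] -0.14134740422856404 [1.352 0.504 0.702] [[-0.48, 0.88, -0.0], [0.52, 0.28, -0.81], [-0.71, -0.39, -0.59]]
top [[506.9, 0.0, 319.9], [0.0, 506.9, 246.3], [0.0, 0.0, 1.0]] -0.1093817543294307 [0.436 0.074 1.085] [[0.02, -1.0, 0.02], [-0.99, -0.02, -0.12], [0.12, -0.02, -0.99]]
{'clock': 0.1, 'joints': array([ 1.09842162,  0.43512089,  0.02499178,  1.5739685 , -0.01162187,
        1.13398328, -0.07511202]), 'dq': array([ 0.00038018, -0.00156998, -0.00042263, -0.00305512, -0.00038545,
        0.00188882, -0.00081534]), 'joint_efforts': array([ 2.44457333e-03, -6.69126749e+01,  9.87623669e-01, -3.15148115e+01,
       -6.06214441e-02,  3.74506821e-02,  1.02972990e-04]), 'position': array([ 0.22567185, -0.5823723 ,  0.22605833]), 'ee_rot': array([-3.08681576e+00, -5.77135719e-01,  5.53223995e-04]), 'force': array([0.46371814, 0.04507736, 0.6479454 ]), 'ft_torque': array([-0.0495358 , -0.01242068,  0.01242901]), 'gripper_force': 0.0, 'width': 1.0010851608357052}
```

View pics/top0.png

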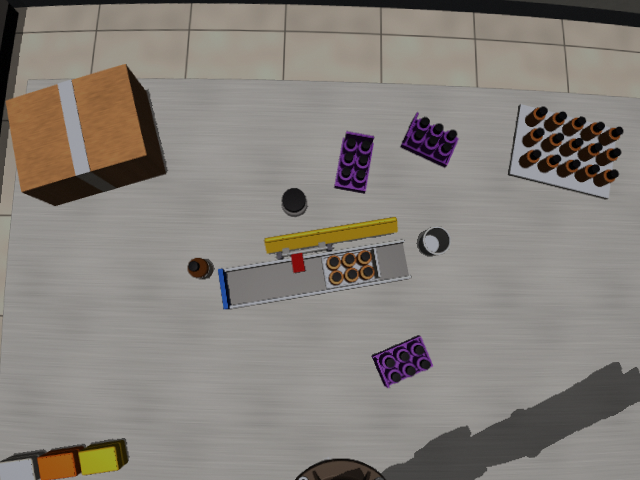

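View pics/scene0.png

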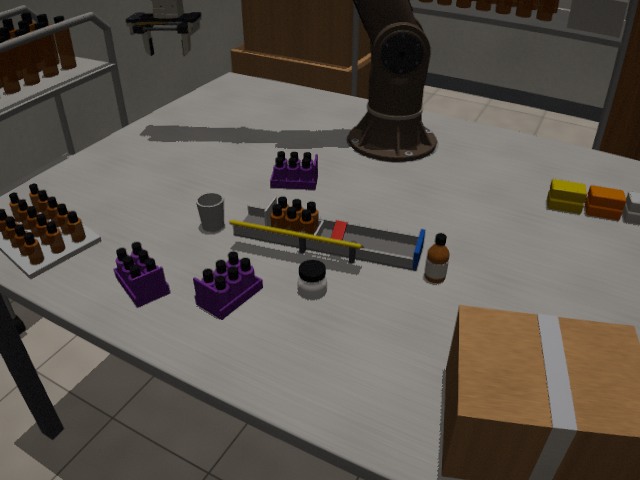

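Candidates for the rack in the top view: white-carried six-bottle rack in the chute (349,267); purple look-alikes at (354,162), (431,140) and (402,361); bottle tray at (565,150). I choose the one in the chute at (349,267). Bystanders are the bottle (200,268), jar (294,202) and cup (433,241). Now a close crop to check.

```bash
python3 - <<'E'
from h import *
im=cv2.imread("pics/top0.png")[205:315,210:420]
cv2.imwrite("pics/crop1.png",cv2.resize(im,None,fx=3.8,fy=3.8,interpolation=cv2.INTER_CUBIC))
im=cv2.imread("pics/scene0.png")[170:290,190:460]
cv2.imwrite("pics/crop2.png",cv2.resize(im,None,fx=2.9,fy=2.9,interpolation=cv2.INTER_CUBIC))
E
```

```text
(no output)
```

View pics/crop1.png

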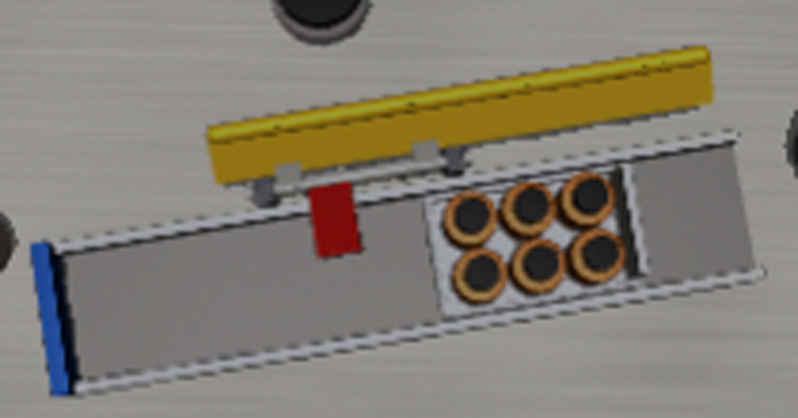

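View pics/crop2.png

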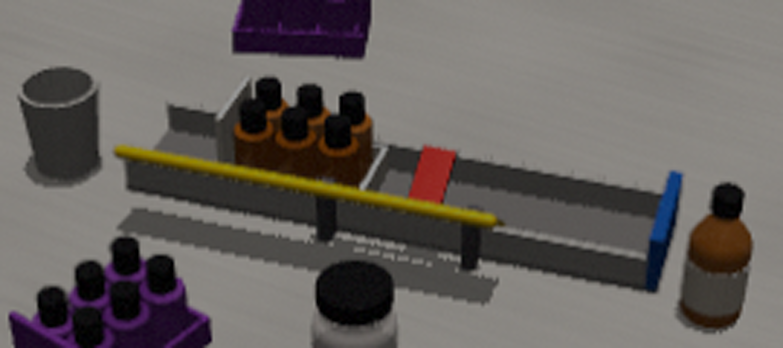

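Confirmed: the crop shows the white rack with its push plate at the right end (rear top edge (628,165)-(648,272) in the crop), the red flap tip at (318,257)-(361,250), and the lip running (708,48)-(208,132). Now a fit of the chute pose.

```bash
cat > fit.py <<'E'
from h import *
from scipy.optimize import least_squares
T=lambda u,v:(210+u/3.8,205+v/3.8)
S=lambda u,v:(190+u/2.9,170+v/2.9)
lab=["-x end","+x end","lip-","lip+","tip+","tip-","Slip-","Slip+","Stip-","Stip+"]
obs=[("top",T(763,272),(-42,-230,28)),("top",T(738,133),(42,-230,28)),
("top",T(708,48),(82,-215,69)),("top",T(208,130),(82,60,69)),("top",T(318,257),(8,12,63)),("top",T(361,250),(8,-12,63)),
("scene",S(116,152),(82,-215,65)),("scene",S(501,221),(82,60,65)),("scene",S(425,148),(8,-12,63)),("scene",S(457,151),(8,12,63))]
C={n:P(n) for n in("top","scene")}
def W(q,X):
    X=np.atleast_2d(X)/1000.;c,s=np.cos(q[2]),np.sin(q[2])
    return np.c_[q[0]+c*X[:,0]-s*X[:,1],q[1]+s*X[:,0]+c*X[:,1],X[:,2]]
def res(q): return np.concatenate([proj(C[n],W(q,X))[0]-uv for n,uv,X in obs])
r=least_squares(res,[.45,0.1,0.15],loss='soft_l1',x_scale=[.01,.01,.01])
if __name__=="__main__":
    print(r.x); 
    for l,e in zip(lab,r.fun.reshape(-1,2) if 0 else res(r.x).reshape(-1,2)): print(l,e.round(1))
    q=r.x
    def inv(w): c,s=np.cos(q[2]),np.sin(q[2]); d=w[:,:2]-q[:2]; return (np.c_[c*d[:,0]+s*d[:,1],-s*d[:,0]+c*d[:,1]]*1000).round(1)
    print("plate",inv(atz(C["top"],[T(628,165),T(648,274)],.07)))
    print("lead low edge",inv(atz(C["top"],[T(427,198),T(441,320)],.030)))
    print("plate scene",inv(atz(C["scene"],[S(217,112),S(250,80)],.07)))
    print("stop top",inv(atz(C["top"],[T(50,243),T(73,392)],.045)))
    print("bottle,jar,cup",inv(atz(C["top"],[(200,268),(294,202),(433,241)],np.array([.1,.055,.07]))))
    for n in C: print(n,[(l,proj(C[n],W(q,X))[0].round(0).tolist()) for l,X in [("stop",(0,155,45))]])
E
python3 fit.py; python3 - <<'E'
from h import *
print(P("wrist"))
E
```

```text
[0.5009103  0.09534794 0.18957471]
-x end [0.5 0.7]
+x end [-0.4 -1.8]
lip- [ 0.4 -0.1]
lip+ [-1.3  0.5]
tip+ [-0.7 -0.6]
tip- [-0.3 -0.7]
Slip- [-0.4 -1.4]
Slip+ [-0.7 -0.2]
Stip- [-0.  -1.7]
Stip+ [ 0.4 -0.7]
plate [[  26.8 -159.8]
 [ -32.1 -159.8]]
lead low edge [[ 31.1 -53. ]
 [-36.2 -49.1]]
plate scene [[  25.2 -161.1]
 [ -21.9 -154.3]]
stop top [[ 39.6 152.9]
 [-41.7 152.8]]
bottle,jar,cup [[  43.3  188.9]
 [ 151.4  -13.5]
 [  22.  -279.5]]
top [('stop', [225.0, 288.0])]
scene [('stop', [418.0, 239.0])]
{'camera_matrix': array([[408.1802528 ,   0.        , 326.26751494],
       [  0.        , 408.1802528 , 237.55826286],
       [  0.        ,   0.        ,   1.        ]]), 'k1': -0.05794332795885593, 'R': array([[ 0.36154717, -0.93235248, -0.00157903],
       [-0.89963822, -0.34930495,  0.26198689],
       [-0.24481569, -0.09330006, -0.96507014]]), 't': array([-0.62333292, -0.03339542,  0.3904058 ])}
```

```bash
cat > go.py <<'E'
from fit import *
from scipy.spatial.transform import Rotation as Ro
q=r.x
Rt=Ro.from_matrix(np.c_[[-np.sin(q[2]),np.cos(q[2]),0],[np.cos(q[2]),np.sin(q[2]),0],[0,0,-1]])
def status():
    o=arm.observe(); R=Ro.from_rotvec(o['ee_rot']); p=o['position']; c,s=np.cos(q[2]),np.sin(q[2]); d=p-[q[0],q[1],0]
    print("t",round(o['clock'],2),"chute mm",(np.array([c*d[0]+s*d[1],-s*d[0]+c*d[1],d[2]])*1000).round(1),"F chute",(Ro.from_euler('z',-q[2]).apply(o['force'])).round(1),"w",round(o['width']*9.18,2),"rotleft",(R.inv()*Rt).as_rotvec().round(3))
    return p,R
def plan(X,n,nr=None):
    p,R=status(); D=(W(q,X)[0]-p)/n*100; rv=(R.inv()*Rt).as_rotvec(); nr=nr or n
    for i in range(n):
        print("sh",R.inv().apply(D).round(2).tolist(),"tu",(rv/nr).round(3).tolist() if i<nr else 0)
        if i<nr: R=R*Ro.from_rotvec(rv/nr)
E
python3 -c "
from go import *
plan((43,-185,190),15,11)"
```

```text
t 0.1 chute mm [-398.  -613.7  226.1] F chute [ 0.5 -0.   0.6] w 9.19 rotleft [-1.000e-03 -1.000e-03 -1.391e+00]
sh [3.4, -2.28, 0.24] tu [-0.0, -0.0, -0.126]
sh [3.67, -1.84, 0.24] tu [-0.0, -0.0, -0.126]
sh [3.87, -1.36, 0.24] tu [-0.0, -0.0, -0.126]
sh [4.01, -0.86, 0.24] tu [-0.0, -0.0, -0.126]
sh [4.09, -0.35, 0.24] tu [-0.0, -0.0, -0.126]
sh [4.1, 0.17, 0.24] tu [-0.0, -0.0, -0.126]
sh [4.04, 0.68, 0.24] tu [-0.0, -0.0, -0.126]
sh [3.92, 1.19, 0.24] tu [-0.0, -0.0, -0.126]
sh [3.74, 1.67, 0.24] tu [-0.0, -0.0, -0.126]
sh [3.5, 2.13, 0.24] tu [-0.0, -0.0, -0.126]
sh [3.21, 2.56, 0.24] tu [-0.0, -0.0, -0.126]
sh [2.86, 2.94, 0.24] tu 0
sh [2.86, 2.94, 0.24] tu 0
sh [2.86, 2.94, 0.24] tu 0
sh [2.86, 2.94, 0.24] tu 0
```

Request:
send_rows --increments '[[7.0, [3.4, -2.3, 0.2], [0, 0, -0.126]], [7.0, [3.7, -1.8, 0.2], [0, 0, -0.126]], [7.0, [3.9, -1.4, 0.2], [0, 0, -0.126]], [7.0, [4.0, -0.9, 0.2], [0, 0, -0.126]], [7.0, [4.1, -0.4, 0.2], [0, 0, -0.126]]]'

```text
clock: 0.6
position: [0.3438, -0.4121, 0.2164]
ee_rot: [-2.753, -1.513, 0.0]
force: [0.5, -0.3, 0.5]
width: 0.761
gripper_force: 0.0
```

Request:
send_rows --increments '[[7.0, [4.1, 0.2, 0.2], [0, 0, -0.126]], [7.0, [4.0, 0.7, 0.2], [0, 0, -0.126]], [7.0, [3.9, 1.2, 0.2], [0, 0, -0.126]], [7.0, [3.7, 1.7, 0.2], [0, 0, -0.126]], [7.0, [3.5, 2.1, 0.2], [0, 0, -0.126]]]'

```text
clock: 1.1
position: [0.4619, -0.246, 0.2065]
ee_rot: [-2.149, -2.291, 0.0]
force: [0.3, -1.0, 0.1]
width: 0.76
gripper_force: 0.0
```

```bash
python3 -c "
from go import *
plan((43,-185,150),5,3)"
```

```text
t 1.1 chute mm [-102.6 -327.8  206.5] F chute [ 0.1 -1.   0.1] w 6.97 rotleft [-0.    -0.    -0.126]
sh [3.2, 2.53, 1.13] tu [-0.0, -0.0, -0.042]
sh [3.09, 2.66, 1.13] tu [-0.0, -0.0, -0.042]
sh [2.98, 2.79, 1.13] tu [-0.0, -0.0, -0.042]
sh [2.86, 2.91, 1.13] tu 0
sh [2.86, 2.91, 1.13] tu 0
```

Request:
send_rows --increments '[[7.0, [3.2, 2.5, 1.0], [0, 0, -0.042]], [7.0, [3.1, 2.7, 1.0], [0, 0, -0.042]], [7.0, [3.0, 2.8, 1.2], [0, 0, -0.042]], [7.0, [2.9, 2.9, 1.2], [0, 0, 0]], [7.0, [2.8, 2.9, 1.2], [0, 0, 0]]]'

```text
clock: 1.6
position: [0.5787, -0.0786, 0.1499]
ee_rot: [-2.007, -2.417, 0.001]
force: [-0.2, 0.3, 0.3]
width: 0.764
gripper_force: 0.0
```

Request:
send_rows --increments '[[7.0, [0, 0, 0], [0, 0, 0]], [7.0, [0, 0, 0], [0, 0, 0]]]'

```text
clock: 1.8
position: [0.5779, -0.0789, 0.1499]
ee_rot: [-2.003, -2.418, 0.001]
force: [-0.8, 0.2, 0.4]
width: 0.763
gripper_force: 0.0
```

```bash
python3 -c "
from go import *
plan((43,-180,85),1)
a=arm.get_image('top')[200:320,290:450,::-1]; b=arm.get_image('wrist')[:,:,::-1]; c=arm.get_image('scene')[130:270,180:380,::-1]
f=lambda i,s:cv2.resize(i,s,interpolation=cv2.INTER_CUBIC)
cv2.imwrite('pics/m1.png',np.vstack([np.hstack([f(b,(400,300)),f(a,(400,300))]),f(c,(800,300))[:,:800]]) )
p=P('wrist');print(proj(p,W(q,[(0,-160,70),(30,-160,70),(-30,-160,70),(82,-215,69),(82,60,69),(8,-12,63),(8,12,63),(42,-230,28),(-42,-230,28)])).round(0).tolist())"
```

```text
t 1.8 chute mm [  42.8 -185.6  149.9] F chute [-0.8  0.4  0.4] w 7.0 rotleft [-0.002 -0.001 -0.002]
sh [0.56, 0.03, 6.49] tu [-0.002, -0.001, -0.002]
[[256.0, 202.0], [306.0, 202.0], [206.0, 203.0], [390.0, 287.0], [404.0, -229.0], [261.0, -72.0], [260.0, -121.0], [327.0, 285.0], [214.0, 286.0]]
```

View pics/m1.png

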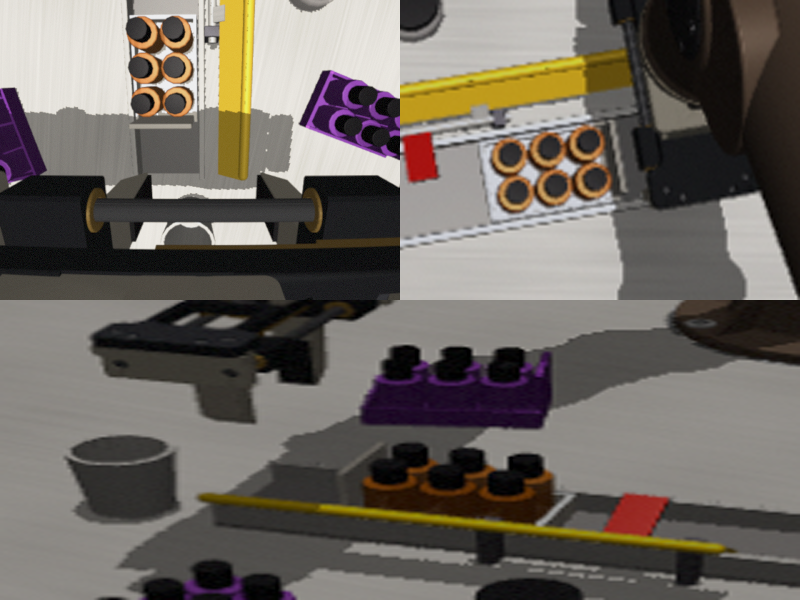

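The montage confirms the fit: plate edge at wrist pixels (211-304, 203), predicted (206-306, 202). Lip end at (395,285), about 2 mm further out than predicted. The fingers straddle correctly, so I go down.

Request:
send_rows --increments '[[7.0, [0.3, 0.1, 2.2], [0, 0, 0]], [7.0, [0.3, 0.1, 2.2], [0, 0, 0]], [7.0, [0, 0, 2.0], [0, 0, 0]], [7.0, [0, 0, 0.8], [0, 0, 0]], [7.0, [0, 0, 0.5], [0, 0, 0]]]'

```text
clock: 2.45
position: [0.5786, -0.0749, 0.0735]
ee_rot: [-2.009, -2.415, 0.001]
force: [0.3, 0.9, 0.1]
width: 0.763
gripper_force: 0.0
```

Request:
send_rows --increments '[[7.0, [0, 0, 0.5], [0, 0, 0]], [7.0, [0, 0, 0.5], [0, 0, 0]], [7.0, [0, 0, 0.5], [0, 0, 0]]]'

```text
clock: 2.75
position: [0.5815, -0.0738, 0.0603]
ee_rot: [2.005, 2.414, 0.005]
force: [2.0, 0.6, 3.1]
width: 0.765
gripper_force: 1.3
```

```bash
python3 -c "
from go import *
plan((44,-180,37),1)"
```

```text
t 2.75 chute mm [  47.3 -181.3   60.3] F chute [2.1 0.2 3.1] w 7.02 rotleft [ 0.005  0.001 -0.005]
sh [0.13, -0.34, 2.32] tu [0.005, 0.001, -0.005]
```

Request:
send_rows --increments '[[7.0, [0, -0.1, 0.6], [0, 0, 0]], [7.0, [0, -0.1, 0.6], [0, 0, 0]], [7.0, [0, 0, 0.5], [0, 0, 0]], [7.0, [0, 0, 0.4], [0, 0, 0]], [7.0, [0, 0, 0], [0, 0, 0]]]'

```text
clock: 3.25
position: [0.5773, -0.0741, 0.0374]
ee_rot: [2.007, 2.417, 0.0]
force: [2.6, -1.0, 4.7]
width: 0.765
gripper_force: 2.4
```

```bash
python3 -c "
from go import *
plan((44,-180,37),1)
a=arm.get_image('top')[200:320,210:370,::-1]; c=arm.get_image('scene')[130:270,180:380,::-1]
f=lambda i,s:cv2.resize(i,s,interpolation=cv2.INTER_CUBIC)
cv2.imwrite('pics/m2.png',np.hstack([f(a,(370,280)),f(c,(430,300))[:280]]))
"
```

```text
t 3.25 chute mm [  43.1 -180.9   37.4] F chute [ 2.4 -1.4  4.7] w 7.02 rotleft [ 0.     0.    -0.005]
sh [0.09, 0.09, 0.04] tu [0.0, 0.0, -0.005]
```

View pics/m2.png

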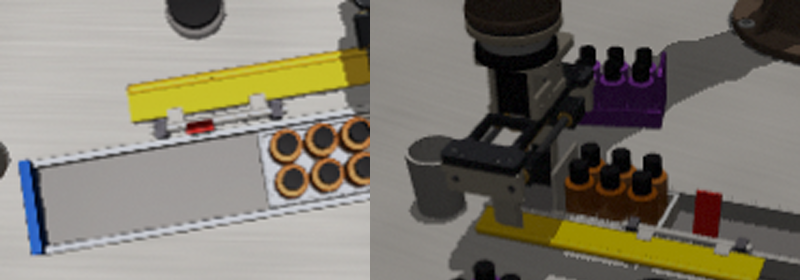

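The flap now stands upright over the wall (scene crop (708,212), top crop (200,127)). Now push.

Request:
send_rows --increments '[[7.0, [0.5, 0, 0], [0, 0, 0]], [7.0, [0.5, 0, 0], [0, 0, 0]], [7.0, [0.5, 0, 0], [0, 0, 0]], [7.0, [0.5, 0, 0], [0, 0, 0]], [7.0, [0.5, 0, 0], [0, 0, 0]]]'

```text
clock: 3.85
position: [0.5722, -0.051, 0.0378]
ee_rot: [2.008, 2.415, -0.003]
force: [2.5, -7.7, 4.3]
width: 0.763
gripper_force: 4.2
```

```bash
python3 -c "
from go import *
status()"
```

```text
t 3.85 chute mm [  42.4 -157.2   37.8] F chute [ 1.  -8.   4.3] w 7.0 rotleft [-0.001  0.002 -0.006]
```

Request:
send_rows --increments '[[7.0, [0.7, 0, 0.05], [0, 0, -0.005]], [7.0, [0.7, 0, 0], [0, 0, 0]], [7.0, [0.7, 0, 0], [0, 0, 0]], [7.0, [0.7, 0, 0], [0, 0, 0]], [7.0, [0.7, 0, 0], [0, 0, 0]]]'

```text
clock: 4.35
position: [0.5661, -0.0175, 0.0378]
ee_rot: [2.001, 2.418, -0.003]
force: [2.6, -9.6, 8.8]
width: 0.767
gripper_force: 5.6
```

```bash
python3 -c "
from go import *
status()"
```

```text
t 4.35 chute mm [  42.8 -123.1   37.8] F chute [  0.8 -10.    8.8] w 7.04 rotleft [ 0.     0.003 -0.001]
```

```bash
python3 -c "
from go import *
a=arm.get_image('scene')[150:270,200:400,::-1]
cv2.imwrite('pics/m3.png',cv2.resize(a,(800,480),interpolation=cv2.INTER_CUBIC))
status()"
```

```text
t 4.4 chute mm [  42.8 -121.3   37.8] F chute [ 1.4 -7.6  7.3] w 6.97 rotleft [0.    0.002 0.   ]
```

View pics/m3.png

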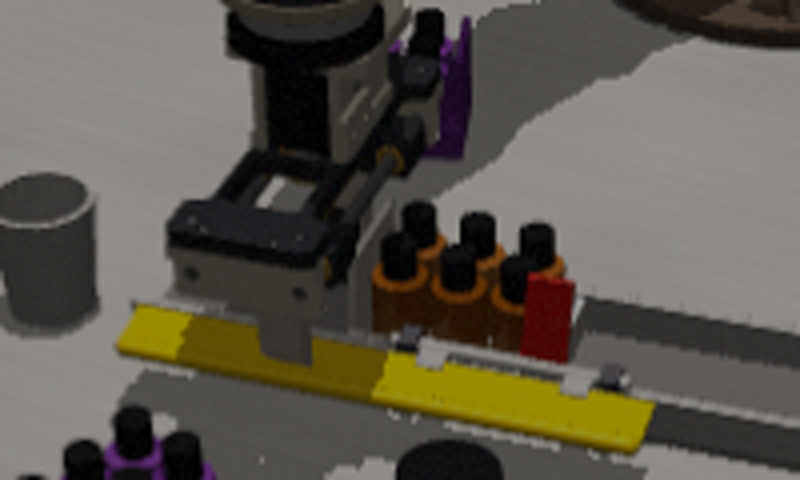

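The rack is inside the gate zone, level, and the flap at (548,315) is clear. The vertical force suggests the push is a bit high, so I back off slightly and roll the tool so the pushing finger sits lower.

Request:
send_rows --increments '[[7.0, [-0.4, 0, 0], [0, 0, 0]], [7.0, [0, 0, 0.2], [-0.05, 0, 0]], [7.0, [0, 0, 0.25], [-0.05, 0, 0]], [7.0, [0, 0, 0], [0, 0, 0]]]'

```text
clock: 4.8
position: [0.5658, -0.0182, 0.0328]
ee_rot: [1.958, 2.372, 0.12]
force: [1.3, 1.6, 4.9]
width: 0.764
gripper_force: 2.5
```

```bash
python3 -c "
from go import *
status()"
```

```text
t 4.8 chute mm [  42.3 -123.7   32.8] F chute [1.5 1.3 4.9] w 7.01 rotleft [ 0.101 -0.001  0.001]
```

Request:
send_rows --increments '[[7.0, [0.4, 0, 0], [0, 0, 0]], [7.0, [0.6, 0, 0], [0, 0, 0]], [7.0, [0.6, 0, 0], [0, 0, 0]], [7.0, [0.6, 0, 0], [0, 0, 0]], [7.0, [0.6, 0, 0], [0, 0, 0]]]'

```text
clock: 5.3
position: [0.562, 0.0064, 0.033]
ee_rot: [1.961, 2.368, 0.114]
force: [3.3, -8.2, 6.2]
width: 0.765
gripper_force: 4.8
```

```bash
python3 -c "
from go import *
status()"
```

```text
t 5.3 chute mm [ 43.2 -98.8  33. ] F chute [ 1.7 -8.7  6.2] w 7.02 rotleft [ 0.099  0.003 -0.002]
```

Better (vertical 6 N). Continuing.

Request:
send_rows --increments '[[7.0, [0.7, 0, 0], [0, 0, 0]], [7.0, [0.7, 0, 0], [0, 0, 0]], [7.0, [0.7, 0, 0], [0, 0, 0]], [7.0, [0.7, 0, 0], [0, 0, 0]], [7.0, [0.7, 0, 0], [0, 0, 0]]]'

```text
clock: 5.8
position: [0.5554, 0.0407, 0.033]
ee_rot: [1.961, 2.368, 0.114]
force: [2.9, -8.0, 7.3]
width: 0.762
gripper_force: 5.1
```

Request:
send_rows --increments '[[7.0, [0.7, 0, 0], [0, 0, 0]], [7.0, [0.7, 0, 0], [0, 0, 0]], [7.0, [0.7, 0, 0], [0, 0, 0]], [7.0, [0.7, 0, 0], [0, 0, 0]], [7.0, [0.7, 0, 0], [0, 0, 0]]]'

```text
clock: 6.3
position: [0.5488, 0.0748, 0.033]
ee_rot: [1.961, 2.368, 0.113]
force: [3.2, -8.6, 7.1]
width: 0.765
gripper_force: 5.4
```

```bash
python3 -c "
from go import *
status()"
```

```text
t 6.3 chute mm [ 43.2 -29.2  33. ] F chute [ 1.5 -9.   7.1] w 7.02 rotleft [ 0.098  0.004 -0.002]
```

Request:
send_rows --increments '[[7.0, [0.6, 0, 0], [0, 0, 0]], [7.0, [0.6, 0, 0], [0, 0, 0]], [7.0, [0.6, 0, 0], [0, 0, 0]], [7.0, [0.6, 0, 0], [0, 0, 0]], [7.0, [0.6, 0, 0], [0, 0, 0]]]'

```text
clock: 6.8
position: [0.5432, 0.1041, 0.0329]
ee_rot: [1.961, 2.367, 0.113]
force: [3.0, -10.0, 9.0]
width: 0.766
gripper_force: 5.7
```

Request:
send_rows --increments '[[7.0, [0.6, 0, 0], [0, 0, 0]], [7.0, [0.6, 0, 0], [0, 0, 0]], [7.0, [0.5, 0, 0], [0, 0, 0]], [7.0, [0.3, 0, 0], [0, 0, 0]]]'

```text
clock: 7.2
position: [0.5393, 0.1239, 0.0329]
ee_rot: [1.96, 2.368, 0.112]
force: [2.5, -8.7, 10.6]
width: 0.759
gripper_force: 5.9
```

```bash
python3 -c "
from go import *
status()
a=arm.get_image('scene')[150:270,220:460,::-1]
cv2.imwrite('pics/m4.png',cv2.resize(a,(800,400),interpolation=cv2.INTER_CUBIC))
"
```

```text
t 7.2 chute mm [43.1 20.8 32.9] F chute [ 0.8 -9.  10.6] w 6.97 rotleft [ 0.098  0.004 -0.002]
```

View pics/m4.png

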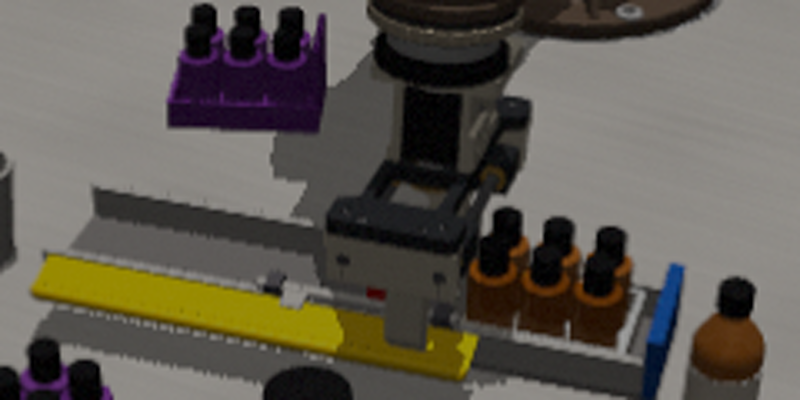

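The rack is level, with roughly 10-15 mm left to the blue stop at (665,330). I creep home.

Request:
send_rows --increments '[[7.0, [0.3, 0, 0], [0, 0, 0]], [7.0, [0.3, 0, 0], [0, 0, 0]], [7.0, [0.3, 0, 0], [0, 0, 0]], [7.0, [0.2, 0, 0], [0, 0, 0]]]'

```text
clock: 7.65
position: [0.5373, 0.1343, 0.0329]
ee_rot: [1.961, 2.367, 0.112]
force: [2.8, -10.9, 9.8]
width: 0.762
gripper_force: 6.0
```

Request:
send_rows --increments '[[7.0, [0.2, 0, 0], [0, 0, 0]], [7.0, [0.1, 0, 0], [0, 0, 0]]]'

```text
clock: 7.85
position: [0.5371, 0.1353, 0.0329]
ee_rot: [1.96, 2.366, 0.109]
force: [4.3, -18.2, 11.8]
width: 0.762
gripper_force: 10.7
```

```bash
python3 -c "
from go import *
status()"
```

```text
t 7.85 chute mm [43.1 32.4 32.9] F chute [  0.8 -18.6  11.8] w 6.99 rotleft [ 0.098  0.007 -0.003]
```

The force rose to 18 N with the motion stalled, so the rack is home. I back off slightly, then rise and let the gate shut.

Request:
send_rows --increments '[[7.0, [-0.4, 0, 0], [0, 0, 0]], [7.0, [-0.3, 0, 0], [0, 0, 0]], [7.0, [0, 0, 0], [0, 0, 0]]]'

```text
clock: 8.15
position: [0.5374, 0.1341, 0.0329]
ee_rot: [1.959, 2.373, 0.118]
force: [0.8, 1.1, 5.2]
width: 0.764
gripper_force: 2.5
```

```bash
python3 -c "
from go import *
status()"
```

```text
t 8.15 chute mm [43.2 31.2 32.9] F chute [1.  0.9 5.2] w 7.02 rotleft [ 0.099 -0.     0.001]
```

Request:
send_rows --increments '[[7.0, [-0.3, 0, 0], [0, 0, 0]], [7.0, [0, 0, -0.8], [0.05, 0, 0]], [7.0, [0, 0, -1.0], [0.05, 0, 0]], [7.0, [0, 0, -1.0], [0, 0, 0]], [7.0, [0, 0, -1.0], [0, 0, 0]]]'

```text
clock: 8.65
position: [0.5357, 0.1292, 0.0703]
ee_rot: [-2.001, -2.421, 0.003]
force: [-0.1, 1.2, -0.5]
width: 0.761
gripper_force: 0.0
```

Request:
send_rows --increments '[[7.0, [0, 0, -2], [0, 0, 0]], [7.0, [0, 0, -3], [0, 0, 0]], [7.0, [0, 0, -4], [0, 0, 0]], [7.0, [0, 0, -4], [0, 0, 0]], [7.0, [0, 0, -3], [0, 0, 0]]]'

```text
clock: 9.15
position: [0.5365, 0.1298, 0.2331]
ee_rot: [2.0, 2.42, 0.002]
force: [1.3, 0.5, -1.6]
width: 0.761
gripper_force: 0.0
```

Request:
send_rows --increments '[[7.0, [-4, -2, 0], [0, 0, 0]], [7.0, [-4, -2, 0], [0, 0, 0]], [7.0, [-4, -2, 0], [0, 0, 0]], [7.0, [-4, -2, 0], [0, 0, 0]], [7.0, [0, 0, 0], [0, 0, 0]]]'

```text
clock: 9.65
position: [0.4858, -0.0494, 0.2303]
ee_rot: [2.011, 2.412, -0.007]
force: [1.8, 0.4, -0.1]
width: 0.763
gripper_force: 0.0
```

```bash
python3 -c "
from go import *
status()
t=arm.get_image('top'); a=t[180:320,180:420,::-1]; b=arm.get_image('scene')[150:290,200:460,::-1]
f=lambda i,s:cv2.resize(i,s,interpolation=cv2.INTER_CUBIC)
cv2.imwrite('pics/m5.png',np.vstack([f(a,(600,300)),f(b,(600,300))]))
"
```

```text
t 9.65 chute mm [ -42.1 -139.3  230.3] F chute [ 1.8  0.  -0.1] w 7.0 rotleft [-0.002  0.004 -0.009]
```

View pics/m5.png

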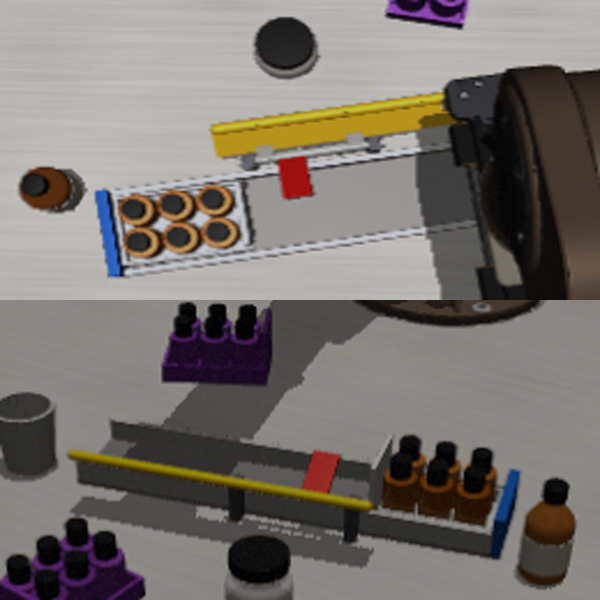

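The rack sits at the stop and the flap is shut behind it at (295,178). A numeric check of the seating first.

```bash
python3 -c "
from go import *
T2=lambda u,v:(180+u/2.5,180+v/(300/140)); S2=lambda u,v:(200+u/(600/260),150+(v-300)/(300/140))
def inv(w): c,s=np.cos(q[2]),np.sin(q[2]); d=w[:,:2]-q[:2]; return (np.c_[c*d[:,0]+s*d[:,1],-s*d[:,0]+c*d[:,1]]*1000).round(1)
print(inv(atz(C['top'],[T2(243,180),T2(254,246)],.07)), inv(atz(C['scene'],[S2(372,476),S2(392,436)],.07)))
for n,g in(('top',lambda u:((u[0]-180)*2.5,(u[1]-180)*300/140)),('scene',lambda u:((u[0]-200)*600/260,300+(u[1]-150)*300/140))):
  print(n,[np.round(g(u)).tolist() for u in proj(C[n],W(q,[(-30,45,70),(30,45,70),(-30,40,70),(30,40,70)]))])"
```

```text
[[ 28.8  40.4]
 [-33.5  41.7]] [[ 45.6  48.8]
 [-23.2  49.5]]
top [[249.0, 243.0], [237.0, 180.0], [255.0, 242.0], [243.0, 179.0]]
scene [[389.0, 431.0], [372.0, 466.0], [383.0, 431.0], [367.0, 465.0]]
```

```bash
python3 -c "
from cell import arm
print(arm.sign_off())"
```

```text
the job is handed in; nothing more can be done
None
```

The job is handed in: I held the gate open while the rack went through and pushed the rack home against the blue stop (18 N contact, no further movement). I then released the gate, it sprang shut behind the rack, and nothing else was moved; the sign-off returned no verdict.

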